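# Clip the loaded slide carrier into the stage bracket

## Task

Pick up the slide carrier with the blue grip and the two glass slides from the blue mat, slide its two steel ears down into the clip-lined slots of the white stage bracket, and press it down against the lifter springs until the clips have snapped over both ears and it stays down flat in the bracket; then let go and leave it there. Keep the carrier level all the way so that the slides stay on it, press by feel (firmly enough for the clips, but never lean hard on the bracket), and leave the other things on the bench alone.

Things in the scene. Friction and masses are not known exactly. Their poses are not given: they have to be found in the camera images.
- carrier: Slide carrier to fit, about 0.16 kg: aluminium plate 66 x 96 x 6 mm (x, y, z), a steel ear at each y end. Blue upright grip rib on its middle, 10 mm thick (x), 44 mm long (y), from 6 to 36 mm above the underside; a glass slide lies either side of it. Origin: centre of the underside, z up. The same turned half round; may be fitted either way. Starts flat on the blue mat.
- bracket: Stage bracket, fixed: white base 130 x 180 x 24 mm (x, y, z), a grey slotted tower at each y end, 60 mm wide in x, from 50 to 77 mm from the middle in y, tops 62 mm above the underside. Origin: centre of the underside, on the table; z up. Pushes up to some 35 N do it no harm.
- seat (a point): Point of the bracket: midway between the slots, 40 mm above the bracket's underside; axes as the bracket's. The origin of a carrier clipped home rests here, its y axis along the bracket's (either way round). The hard stops lie 1 mm lower: the carrier can be pushed that far past home and must be pushed a little past it for the clips to close.
- ear_left (a point): Underside of the carrier's ear at its +y end, 54 mm from the carrier's origin. The ear is 16 mm wide (x), 6 mm thick and reaches to 60 mm from the carrier's middle.
- ear_right (a point): The same for the ear at the -y end.
- mat: Blue mat, fixed, 150 x 190 x 4 mm, that the carrier starts on. Origin: centre of the underside.
- spare: Empty all-grey carrier of the same shape, flat on the table, not to be moved. Origin: centre of the underside.
- jar: Amber jar with a white cap, 60 mm across, 75 mm tall, not to be moved. Origin: underside.
- oil: Small amber bottle with a black cap, 32 mm across, 70 mm tall, not to be moved. Origin: underside.
- slide_box: Yellow slide box, 100 x 85 x 32 mm, not to be moved. Origin: underside.
- tweezers: Steel tweezers, 130 mm long, lying flat, not to be moved. Origin: middle of their length.
- counter_block: Black tally counter, 60 x 50 x 35 mm, not to be moved. Origin: underside.
- slot_left (a point): Top of the slot in the +y tower, 55.6 mm from the bracket's middle, 62 mm up. Open to the top and to the middle, 18.4 mm wide (x), end wall 61.2 mm from the middle: 1.2 mm play for the ear on every side. Two brass spring clips, one on each x side, begin 5 mm below the top.
- slot_right (a point): The same for the -y tower. Going down, the ears force all four clips apart (about 10 N in all, 5 to 10 mm below the tops), then rub between them and push down a sprung steel lifter pin in each slot (from 14 mm below the tops); the push needed grows to 16 to 22 N at the end, where the clips close over the ears. Let go before that and the lifters push the carrier up again.
Things that resemble listed ones, but are neither listed nor needed, are in the scene too. Leave any pink look-alike of the carrier alone.

How it is judged:
By the outcome, as a careful person would: the job done as asked, in the order asked, and still so for the second after the job is handed in, with the robot touching nothing.
It also fails if it takes over 59 s, if anything falls off the work surface, if the arm or the gripper's body presses on something with over 40 N, if the wrist force passes 120 N, or if a joint passes its speed limit or range.

## Robot

A 7-joint arm with a two-finger parallel gripper is mounted at the origin on the work surface. World frame = base frame: x ahead of the robot, y to its left, z up, the work surface at z = 0. Lengths are in mm, angles in rad, forces in N, time in s.
With the tool pointing down it reaches from about 375 to 925 mm from the base axis. Payload 3.1 kg.
Tool frame: the origin (TCP) lies at the very end of the fingers, on their centre line; the grasp point (between the pads) lies 19 mm behind it; z points along the fingers, x is the direction in which the jaws open and shut, and the axes are right-handed (so a half turn about z gives the same grasp; the last joint's range is limited). The gripper opens to 85 mm and grips with 20 to 120 N. Pads are 22 mm wide; open, the fingers measure 114 mm over their backs; the gripper's body (76 mm by 85 mm) begins 54 mm behind the grasp point. The pads swing forward as they close: fully open they stand 13 mm farther back than shut.
Start: joints at [1.202, 0.383, 0.044, 1.598, -0.018, 1.161, -0.05], TCP at [173.896, -626.309, 231.269] pointing down, gripper open.
Joint ranges: [-2.61, 2.61], [-0.41, 2.15], [-1.48, 1.57], [0, 2.5], [-1.57, 4.71], [0.05, 1.97], [-2.85, 2.85]. Speed limits (rad/s): [2.79, 2.79, 3.14, 3.14, 3.14, 3.14, 3.14].

## Interface

Orientations are given as a rotation vector (axis times angle).
In Python, from workcell import * gives the robot as it stands.
- The arm moves only by the shell command python3 -m handwheel 'ROWS' [OPENING] [FORCE]. ROWS is JSON, a list of rows, each an object of numbers: "x", "y", "z": the shift along the tool's x, y, z in m; "twist": the turn about the tool's z in degrees. In form: [{"x": .., "y": .., "z": .., "twist": ..}, ...]. A call has 1 to 8 rows; each row shifts and turns the commanded pose from where the row before left it, along the tool's axes as they then stand; what a row does not reach is not made up. A row lasts 1/12 s, in which the tool goes at most 41.7 mm and 7.16 degrees, less where a joint would pass 70% of its speed; a pose out of reach is approached as far as the arm can. A call with a gripper value outside its range is refused whole. OPENING is the closure in counts, from 0 (fully open) to 255 (shut), set as the call begins (- or left out, the last holds). The fingers move at their own pace and stop on an object; FORCE is the grip in N (left out, the last holds). Time passes only in rows, so rows that do not move let the fingers close. It gives the time, the measured TCP pose, the force and the opening at its end, in the units of the state.
- get_obs(): the state, without advancing time (a new reading comes with each control period).
- snapshot(name): name is "side" or "top"; returns a dict with "img" (420x560x3 uint8, blue, green, red), "fx", "fy", "cx", "cy" (pixels), "D" ([k1, k2, p1, p2, k3] as OpenCV has them; the pictures are not rectified), "origin" and "orientation" of the camera in the world. Camera axes: x right, y up, looking along -z (the intrinsics and any distortion apply to the point x, -y, -z); pixel columns grow to the right and rows downward; lengths in mm; the calibration is good to about 2 mm. A picture is of the moment at which its call begins. There is no depth.
- sign_off(): hands the job in, once; it reports no verdict.
Trained networks look in the newest picture that a camera, given by its name, has taken for a name from the list of things; names that differ only in an ending like _2 or _b are one class to them, and where a whole thing is asked for, a point or a joint stands for the part that bears it (a point fixed in the world has none). Each returns a list of dicts, best first, with "score" (0 to 1); they miss things now and then, are a little off and sometimes report something else, mostly with a low value. They report only what shows in the picture. A call takes as long as a camera call. They do not tell look-alikes from the thing itself.
- find_in(label, camera): "box" ([left, top, right, bottom] in pixels, round what is visible of it).
- trace(label, camera): "mask" (420x560 bool, what is visible of it) and "box" ([left, top, right, bottom] in pixels, round what is visible of it).
- landmark_of(label, camera): "location" ([column, row] in pixels: a listed point, or the origin of a listed thing).
The state is a dict: "clock": time; "joint_positions": joint angles; "qd": joint speeds; "tau": joint torques, N m; "eef_pos": TCP position; "ee_rot": TCP orientation; "wrist_force": force on the tool from outside, world axes, zero at the start; "ft_torque": the same for the moment, N m; "gripper_width": finger opening in mm.
Only numpy, scipy, OpenCV 4.12 (cv2) and the standard library are available. Lean on these libraries where they do the work, as an engineer would, in place of code of your own. Each camera call takes 0.05 s, during which the arm holds its last target. There are 200 camera calls.

## Working session

There is one attempt and no reset: what is moved stays moved. The work goes in short steps, Python scripts to look and compute and a shell command to move; the robot and the scene stay as the last step left them, time stands still between calls to the robot, and variables do not carry over. Pictures are saved under pics/ and viewed, about 8 in all and at most 12, crops included, and the job is handed in when it is done.

```bash
mkdir -p pics; cat > h.py <<'E'
from workcell import *
import numpy as np, cv2
from scipy.spatial.transform import Rotation as R
def cam(s):
    o=np.array(s["origin"],float); q=np.array(s["orientation"],float)
    M=q if q.shape==(3,3) else (R.from_rotvec(q).as_matrix() if q.size==3 else R.from_quat(q).as_matrix())
    K=np.array([[s["fx"],0,s["cx"]],[0,s["fy"],s["cy"]],[0,0,1.]])
    return o,M,K,np.array(s["D"],float)
def ray(s,px,z):
    o,M,K,D=cam(s)
    u=cv2.undistortPoints(np.array([[px]],float),K,D)[0,0]
    d=M@np.array([u[0],-u[1],-1.]); return o+d*(z-o[2])/d[2]
def proj(s,P):
    o,M,K,D=cam(s); p=(np.atleast_2d(P)-o)@M; p=p*[1,-1,-1]
    return cv2.projectPoints(p,np.zeros(3),np.zeros(3),K,D)[0][:,0]
E
python3 - <<'E'
from h import *
print(get_obs())
for c in ("top","side"):
    s=snapshot(c); cv2.imwrite(f"pics/{c}0.png",s["img"]); print(c,s["origin"],s["orientation"],s["fx"],s["D"])
    for l in ["carrier","bracket","seat","ear_left","ear_right","slot_left","slot_right","mat","spare"]:
        for d in landmark_of(l,c)[:3]: print(l,np.round(d["location"],1),round(d["score"],2))
E
```

```text
{'clock': 0.0, 'joint_positions': array([ 1.20216509,  0.38384291,  0.0438971 ,  1.59961462, -0.01791381,
        1.16120543, -0.04992337]), 'qd': array([ 0.00111322,  0.00080167,  0.00060775,  0.00071928,  0.0009244 ,
       -0.00137625, -0.00152891]), 'tau': array([-2.97999686e-04, -4.33454561e+01,  1.02459982e+00, -2.49515337e+01,
        1.06230512e-02,  1.11408319e-02, -4.83088769e-06]), 'eef_pos': array([ 173.59672572, -625.38895684,  229.86422541]), 'ee_rot': array([-2.49980557,  1.90031085,  0.0034875 ]), 'wrist_force': array([-0.10887221, -0.12227441, -0.92489113]), 'ft_torque': array([ 0.0132781 , -0.08342657,  0.0207596 ]), 'gripper_width': 85.5499989095186}
top [ 418.00512768    7.78000482 1147.53707751] [ 0.07016047 -0.11102284 -1.56851835] 400.82557838455773 [0.02563835 0.         0.         0.         0.        ]
carrier [244.7 272.8] 0.86
carrier [325.  286.7] 0.75
carrier [322.8 211.2] 0.56
bracket [198.6 205.1] 0.92
seat [198.2 201.4] 0.78
seat [219.2 198.5] 0.25
ear_left [307.9 211. ] 0.79
ear_left [314.7 270.1] 0.71
ear_left [326.2 209.6] 0.28
ear_right [243.3 287.8] 0.92
ear_right [338.2 214.4] 0.75
ear_right [323.  133.8] 0.73
slot_left [173.6 201.7] 0.58
slot_right [216.  195.9] 0.56
slot_right [197.3 203.4] 0.27
mat [322.4 216.3] 0.82
spare [275.9 136.5] 0.63
side [ 116.37797717 -662.96314222  866.2497394 ] [ 0.74753124 -0.21744104 -0.54833966] 430.9325747422406 [0.01580278 0.         0.         0.         0.        ]
carrier [235.4 296.2] 0.9
carrier [315.8 259.6] 0.77
carrier [215.  228.6] 0.67
bracket [247.4 175.5] 0.56
seat [247.1 167.6] 0.62
ear_left [247.8 283.3] 0.95
ear_left [233.4 221.9] 0.86
ear_left [302.5 244.5] 0.76
ear_right [194.1 243. ] 0.78
ear_right [327.  276.3] 0.6
slot_left [239. 154.] 0.81
slot_right [259.8 170.8] 0.72
slot_right [307.5 263.8] 0.62
slot_right [383.1 221.4] 0.56
mat [310.9 260.7] 0.82
mat [174.8 146.4] 0.59
spare [350.2 194.5] 0.56
spare [357.3 388. ] 0.24
```

```bash
python3 - <<'E'
import cv2,numpy as np
t=cv2.imread("pics/top0.png");s=cv2.imread("pics/side0.png")
cv2.imwrite("pics/a.png",cv2.resize(t[90:330,140:400],(780,600)[:2] if 0 else (650,600),interpolation=cv2.INTER_CUBIC))
cv2.imwrite("pics/b.png",s)
E
```

```text
(no output)
```

View pics/a.png

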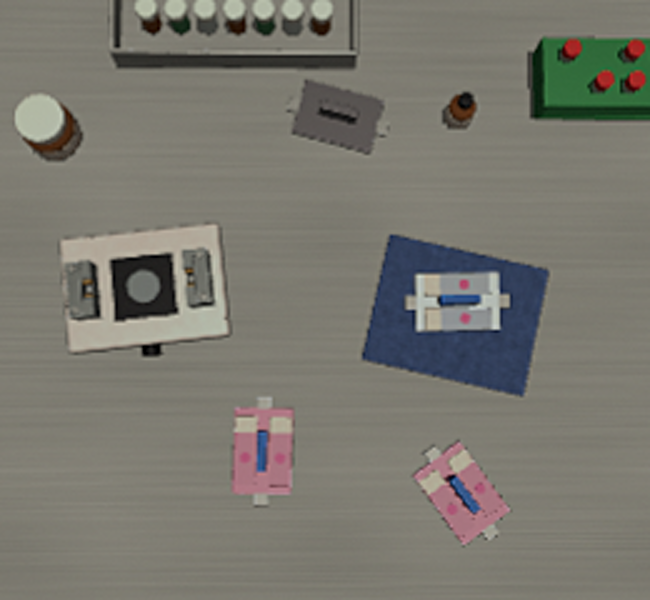

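View pics/b.png

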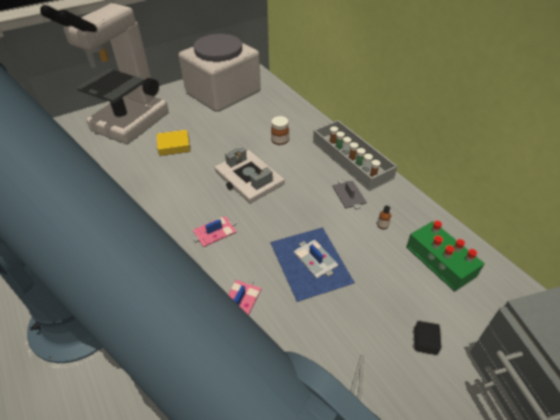

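The wanted carrier (white plate, blue rib) is on the blue mat at top pixel (323,211). Possible confusions are the pink look-alikes at (245,271) and (325,287), and the grey spare at (275,137). The bracket is at (198,205). The crop confirms the choice. Next I'll fit poses.

```bash
cat > fit.py <<'E'
from h import *
from scipy.optimize import minimize
def box(x0,x1,y0,y1,z0,z1): return np.array([[x,y,z] for x in(x0,x1) for y in(y0,y1) for z in(z0,z1)],float)
CAR=[box(-33,33,-48,48,0,6),box(-8,8,-60,60,0,6),box(-5,5,-22,22,6,36)]
BRK=[box(-65,65,-90,90,0,24),box(-30,30,50,77,24,62),box(-30,30,-77,-50,24,62)]
def sil(s,boxes,p,k=4,z=0):
    c,n=np.cos(p[2]),np.sin(p[2]); Rz=np.array([[c,-n,0],[n,c,0],[0,0,1]])
    m=np.zeros((420*k,560*k),np.uint8)
    for b in boxes:
        q=proj(s,b@Rz.T+[p[0],p[1],z]); q=((q+.5)*k*16-8)
        cv2.fillConvexPoly(m,cv2.convexHull(q.astype(np.int32)),1,shift=4)
    return m
def fit(s,mask,boxes,p0,z,k=4):
    M=cv2.resize(mask.astype(np.float32),None,fx=k,fy=k,interpolation=cv2.INTER_LINEAR)>.5
    f=lambda p:1-(lambda a:(a&M).sum()/(a|M).sum())(sil(s,boxes,[p[0],p[1],p[2]/50],k,z)>0)
    best=None
    for a in (p0[2],):
        r=minimize(f,[p0[0],p0[1],a*50],method="Nelder-Mead",options=dict(initial_simplex=np.array([p0[0],p0[1],a*50])+np.array([[-4,-4,-4],[8,0,0],[0,8,0],[0,0,8]]),xatol=.05,fatol=1e-5))
    return r.x/[1,1,50],1-r.fun
def pick(l,c,px):
    t=[d for d in trace(l,c)]; 
    return min(t,key=lambda d:np.hypot((d["box"][0]+d["box"][2])/2-px[0],(d["box"][1]+d["box"][3])/2-px[1]))
E
python3 - <<'E'
from fit import *
o=get_obs(); print(R.from_rotvec(o["ee_rot"]).as_matrix().round(3))
for c,pc,pb in (("top",(323,211),(198,205)),("side",(317,258),(249,173))):
    s=snapshot(c)
    print(c,"ray carrier",ray(s,pc,10).round(1),"bracket",ray(s,pb,24).round(1))
    for l,px,B,z in (("carrier",pc,CAR,4),("bracket",pb,BRK,0)):
        d=pick(l,c,px); x=ray(s,px,z+10)
        for a in ((-.05,.05) if l=="carrier" else (.1,)):
            print(l,np.round(d["box"]),d["score"],*[fit(s,d["mask"],B,(x[0],x[1],a),z)])
E
```

```text
[[ 0.267 -0.964 -0.   ]
 [-0.964 -0.267 -0.   ]
 [-0.     0.    -1.   ]]
top ray carrier [ 539.2 -159.    10. ] bracket [554.1 195.   24. ]
carrier [306. 199. 344. 226.] 0.71 (array([ 5.41306281e+02, -1.58643218e+02,  3.71899378e-02]), np.float64(0.9212662337662337))
carrier [306. 199. 344. 226.] 0.71 (array([ 5.41175004e+02, -1.58729388e+02,  4.10894887e-02]), np.float64(0.9210002212878956))
bracket [162. 178. 232. 234.] 0.8 (array([5.55649053e+02, 1.97132276e+02, 1.10806244e-01]), np.float64(0.9617434184363318))
side ray carrier [ 543.3 -161.6   10. ] bracket [554.1 192.3  24. ]
carrier [293. 240. 335. 280.] 0.56 (array([ 5.41773173e+02, -1.57096715e+02,  9.64514893e-03]), np.float64(0.9261389633309367))
carrier [293. 240. 335. 280.] 0.56 (array([ 5.41600831e+02, -1.56943033e+02, -1.34376553e-03]), np.float64(0.9291988986495345))
bracket [215. 145. 286. 204.] 0.72 (array([5.54661407e+02, 2.00162642e+02, 9.96860603e-02]), np.float64(0.9192549884422244))
```

```bash
python3 -m handwheel '[{"twist":-7},{"twist":-7},{"twist":-7},{"twist":-7},{"twist":-7},{"twist":-7},{"twist":-7},{"twist":-7}]' 0 40
python3 -m handwheel '[{"twist":-7},{"twist":-7},{"twist":-5.5},{}]'
python3 -c "
from h import *
o=get_obs();m=R.from_rotvec(o['ee_rot']).as_matrix();print(o['eef_pos'],np.degrees(np.arctan2(m[1,0],m[0,0])),m.round(3),m.T@(np.array([541.3,-158,120])-o['eef_pos']))"
```

```text
[ 173.87697277 -626.29264334  231.25265301] -74.48166012384847 [[ 0.268 -0.964  0.   ]
 [-0.964 -0.268  0.   ]
 [-0.    -0.    -1.   ]] [-352.91099711 -479.31581898  111.28794783]validation failed for argument at $[0]...
validation failed for argument at $[0]...
```

```bash
python3 -m handwheel '[{"x":0,"y":0,"z":0,"twist":-7},{"x":0,"y":0,"z":0,"twist":-7},{"x":0,"y":0,"z":0,"twist":-7},{"x":0,"y":0,"z":0,"twist":-7},{"x":0,"y":0,"z":0,"twist":-7},{"x":0,"y":0,"z":0,"twist":-7},{"x":0,"y":0,"z":0,"twist":-7},{"x":0,"y":0,"z":0,"twist":-7}]' 0 40
python3 -m handwheel '[{"x":0,"y":0,"z":0,"twist":-7},{"x":0,"y":0,"z":0,"twist":-7},{"x":0,"y":0,"z":0,"twist":-5.5},{"x":0,"y":0,"z":0,"twist":0}]'
cat > go.py <<'E'
from h import *
import sys
def st(): 
    o=get_obs();m=R.from_rotvec(o['ee_rot']).as_matrix();return o,m,np.degrees(np.arctan2(m[1,0],m[0,0]))
if __name__=="__main__":
    o,m,a=st();print(o['clock'],o['eef_pos'].round(2),'yaw',a.round(2),'F',o['wrist_force'].round(1),'w',round(o['gripper_width'],1),'j7',o['joint_positions'][6].round(2),'tilt',m[2].round(4))
    if len(sys.argv)>1: print('to go tool mm',(m.T@(np.array(sys.argv[1:4],float)-o['eef_pos'])).round(2))
E
python3 go.py 541.3 -158 120
```

```text
clock: 1.97
eef_pos: [173.9, -626.3, 231.3]
ee_rot: [-3.102, 0.495, -0.0]
wrist_force: [-0.5, -0.9, 0.6]
gripper_width: 84.7
clock: 2.3
eef_pos: [173.7, -626.3, 231.2]
ee_rot: [-3.141, -0.03, -0.0]
wrist_force: [1.4, 0.3, -0.2]
gripper_width: 85.5
2.3 [ 173.75 -626.35  231.25] yaw 1.1 F [ 1.4  0.3 -0.2] w 85.5 j7 1.2 tilt [ 2.e-04 -1.e-04 -1.e+00]
to go tool mm [ 376.42 -461.23  111.36]
```

```bash
python3 -m handwheel '[{"x":0.0235,"y":-0.0288,"z":0,"twist":0},{"x":0.0235,"y":-0.0288,"z":0,"twist":0},{"x":0.0235,"y":-0.0288,"z":0,"twist":0},{"x":0.0235,"y":-0.0288,"z":0,"twist":0},{"x":0.0235,"y":-0.0288,"z":0,"twist":0},{"x":0.0235,"y":-0.0288,"z":0,"twist":0},{"x":0.0235,"y":-0.0288,"z":0,"twist":0},{"x":0.0235,"y":-0.0288,"z":0,"twist":0}]' >/dev/null
python3 -m handwheel '[{"x":0.0235,"y":-0.0288,"z":0,"twist":0},{"x":0.0235,"y":-0.0288,"z":0,"twist":0},{"x":0.0235,"y":-0.0288,"z":0,"twist":0},{"x":0.0235,"y":-0.0288,"z":0,"twist":0},{"x":0.0235,"y":-0.0288,"z":0,"twist":0},{"x":0.0235,"y":-0.0288,"z":0,"twist":0},{"x":0.0235,"y":-0.0288,"z":0,"twist":0},{"x":0.0235,"y":-0.0288,"z":0,"twist":0}]' >/dev/null
python3 -m handwheel '[{"x":0,"y":0,"z":0.035,"twist":0},{"x":0,"y":0,"z":0.035,"twist":0},{"x":0,"y":0,"z":0.02,"twist":0},{"x":0,"y":0,"z":0,"twist":0}]' >/dev/null
python3 go.py 541.3 -158 23
python3 - <<'E'
from fit import *
s=snapshot("side"); d=pick("carrier","side",(317,258)); print(d["score"],d["box"],fit(s,d["mask"],CAR,(541,-158,0.02),4))
cv2.imwrite("pics/c.png",cv2.resize(s["img"][170:320,230:420],(760,600),interpolation=cv2.INTER_CUBIC))
for l in ("ear_left","ear_right","carrier"):
    for e in landmark_of(l,"side")[:3]: print(l,np.round(e["location"],1),e["score"],ray(s,e["location"],4).round(1))
print(proj(s,[[541.3,-158,4],[541.3,-104,4],[541.3,-212,4]]).round(1))
E
```

```text
3.9667 [ 537.25 -157.85  135.95] yaw 0.92 F [-1.6  0.2 -0.9] w 85.6 j7 0.05 tilt [-0.0104 -0.0033 -0.9999]
to go tool mm [  5.22   0.59 112.9 ]
0.97 [292.5, 239.3, 337.3, 279.3] (array([ 5.41135617e+02, -1.57203255e+02,  1.54747161e-02]), np.float64(0.9254517093461588))
ear_left [233.4 223.1] 0.98 [427.6  59.5   4. ]
ear_left [304.2 242.9] 0.94 [ 547.5 -100.8    4. ]
ear_left [251.2 283.3] 0.87 [ 370.8 -133.2    4. ]
ear_right [229.1 319.8] 0.93 [ 281.3 -189.7    4. ]
ear_right [324.7 275.1] 0.79 [ 531.3 -209.9    4. ]
ear_right [192.3 240.7] 0.69 [309.2  63.8   4. ]
carrier [238.1 301.6] 0.93 [ 320.5 -159.9    4. ]
carrier [423.6 338.9] 0.66 [ 609.1 -457.2    4. ]
carrier [313.3 258.4] 0.6 [ 537.8 -154.1    4. ]
[[315.4 258.9]
 [302.9 244.7]
 [328.5 273.8]]
```

View pics/c.png

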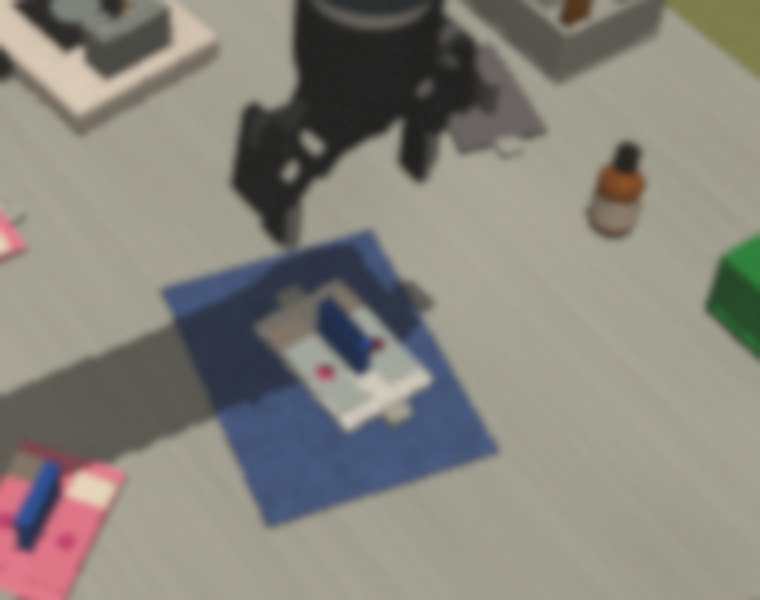

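Picture c shows the white carrier with ears at about (302,244) and (329,273), matching the projected pose. The open gripper is above it, clear of everything.

```bash
python3 -m handwheel '[{"x":0.004,"y":0.0,"z":0.01,"twist":0},{"x":0,"y":0,"z":0,"twist":0},{"x":0,"y":0,"z":0,"twist":0},{"x":0,"y":0,"z":0,"twist":0}]' >/dev/null; python3 go.py 541.3 -158 17.5
```

```text
4.55 [ 545.73 -158.87  131.43] yaw 1.01 F [ 0.3  0.4 -0.3] w 85.6 j7 0.04 tilt [ 1.e-04 -0.e+00 -1.e+00]
to go tool mm [ -4.43  -0.95 113.93]
```

```bash
python3 -m handwheel '[{"x":-0.0044,"y":-0.001,"z":0.025,"twist":0},{"x":0,"y":0,"z":0.025,"twist":0},{"x":0,"y":0,"z":0.02,"twist":0},{"x":0,"y":0,"z":0.015,"twist":0},{"x":0,"y":0,"z":0.01,"twist":0},{"x":0,"y":0,"z":0,"twist":0},{"x":0,"y":0,"z":0,"twist":0},{"x":0,"y":0,"z":0,"twist":0}]' >/dev/null; python3 go.py 541.3 -158 17.5
python3 -m handwheel '[{"x":0,"y":0,"z":0.01,"twist":0},{"x":0,"y":0,"z":0.0085,"twist":0},{"x":0,"y":0,"z":0,"twist":0},{"x":0,"y":0,"z":0,"twist":0},{"x":0,"y":0,"z":0,"twist":0},{"x":0,"y":0,"z":0,"twist":0}]' >/dev/null; python3 go.py 541.3 -158 17.5
python3 -c "
from h import *
s=snapshot('side');cv2.imwrite('pics/d.png',cv2.resize(s['img'][200:300,250:380],(780,600),interpolation=cv2.INTER_CUBIC))"
```

```text
5.2167 [ 542.4  -158.07   37.42] yaw 1.01 F [1.1 0.1 0.4] w 85.1 j7 -0.03 tilt [ 2.1e-03  5.0e-04 -1.0e+00]
to go tool mm [-1.14 -0.1  19.92]
5.7167 [ 541.44 -157.91   17.95] yaw 1.02 F [-0.3  1.4 -0. ] w 85.6 j7 -0.04 tilt [ 4.e-04  1.e-04 -1.e+00]
to go tool mm [-0.14  0.08  0.45]
```

View pics/d.png

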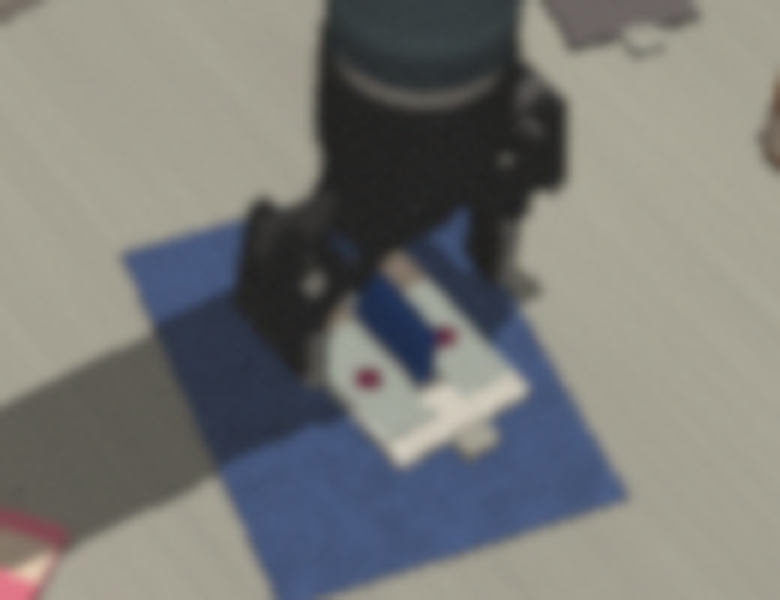

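Picture d shows the fingers on either side of the plate, with the rib centred between them at crop (400,320). I'll close.

```bash
Z='{"x":0,"y":0,"z":0,"twist":0}'; python3 -m handwheel '[{"x":0,"y":0,"z":0,"twist":0},{"x":0,"y":0,"z":0,"twist":0},{"x":0,"y":0,"z":0,"twist":0},{"x":0,"y":0,"z":0,"twist":0},{"x":0,"y":0,"z":0,"twist":0},{"x":0,"y":0,"z":0,"twist":0},{"x":0,"y":0,"z":0,"twist":0},{"x":0,"y":0,"z":0,"twist":0}]' 255 40
python3 -m handwheel '[{"x":0,"y":0,"z":0,"twist":0},{"x":0,"y":0,"z":0,"twist":0},{"x":0,"y":0,"z":0,"twist":0},{"x":0,"y":0,"z":0,"twist":0}]' 255 90
python3 -m handwheel '[{"x":0,"y":0,"z":-0.003,"twist":0},{"x":0,"y":0,"z":-0.006,"twist":0},{"x":0,"y":0,"z":-0.01,"twist":0},{"x":0,"y":0,"z":-0.01,"twist":0},{"x":0,"y":0,"z":-0.01,"twist":0},{"x":0,"y":0,"z":0,"twist":0},{"x":0,"y":0,"z":0,"twist":0},{"x":0,"y":0,"z":0,"twist":0}]'
python3 go.py
```

```text
clock: 6.43
eef_pos: [541.6, -157.9, 18.0]
ee_rot: [3.141, 0.028, 0.001]
wrist_force: [0.2, -0.4, 0.9]
gripper_width: 9.4
clock: 6.77
eef_pos: [541.8, -158.0, 18.2]
ee_rot: [3.141, 0.028, 0.002]
wrist_force: [0.4, -0.7, 3.4]
gripper_width: 8.4
clock: 7.43
eef_pos: [541.1, -158.0, 57.0]
ee_rot: [3.141, 0.028, 0.0]
wrist_force: [0.5, -0.1, -2.6]
gripper_width: 8.2
7.4333 [ 541.13 -158.03   56.99] yaw 1.01 F [ 0.5 -0.1 -2.6] w 8.2 j7 -0.01 tilt [ 1.e-04  2.e-04 -1.e+00]
```

```bash
python3 -m handwheel '[{"x":0,"y":0,"z":-0.004,"twist":0},{"x":0,"y":0,"z":-0.008,"twist":0},{"x":0,"y":0,"z":-0.012,"twist":0},{"x":0,"y":0,"z":-0.014,"twist":0},{"x":0,"y":0,"z":-0.012,"twist":0},{"x":0,"y":0,"z":-0.008,"twist":0},{"x":0,"y":0,"z":-0.004,"twist":0},{"x":0,"y":0,"z":0,"twist":0}]' >/dev/null
python3 -m handwheel '[{"x":0.001,"y":-0.006,"z":0,"twist":0},{"x":0.001,"y":-0.012,"z":0,"twist":0},{"x":0.001,"y":-0.018,"z":0,"twist":0},{"x":0.001,"y":-0.024,"z":0,"twist":0},{"x":0.001,"y":-0.028,"z":0,"twist":0},{"x":0.001,"y":-0.028,"z":0,"twist":0},{"x":0.001,"y":-0.028,"z":0,"twist":0},{"x":0.001,"y":-0.028,"z":0,"twist":0}]' >/dev/null
python3 -m handwheel '[{"x":0.001,"y":-0.028,"z":0,"twist":0},{"x":0.001,"y":-0.028,"z":0,"twist":0},{"x":0.001,"y":-0.028,"z":0,"twist":0},{"x":0.001,"y":-0.028,"z":0,"twist":0},{"x":0.001,"y":-0.024,"z":0,"twist":0},{"x":0.001,"y":-0.02,"z":0,"twist":0},{"x":0,"y":-0.014,"z":0,"twist":0},{"x":0,"y":-0.008,"z":0,"twist":0}]' >/dev/null
python3 -m handwheel '[{"x":0,"y":0,"z":0,"twist":-1},{"x":0,"y":0,"z":0,"twist":-1.6},{"x":0,"y":0,"z":0,"twist":-1.6},{"x":0,"y":0,"z":0,"twist":-0.9},{"x":0,"y":0,"z":0,"twist":0},{"x":0,"y":0,"z":0,"twist":0},{"x":0,"y":0,"z":0,"twist":0},{"x":0,"y":0,"z":0,"twist":0}]' >/dev/null
python3 go.py 555.2 198.5 100
python3 - <<'E'
from fit import *
from go import st
o,m,a=st(); T=o["eef_pos"]
for c in ("side","top"):
    s=snapshot(c); pc=proj(s,[T[0],T[1],T[2]-10])[0]; print(c,"pc",pc)
    for l in ("carrier","ear_left","ear_right","slot_left","slot_right","seat"):
        for e in landmark_of(l,c)[:4]:
            if np.hypot(*(np.array(e["location"])-pc))<60: print(l,np.round(e["location"],1),round(e["score"],2))
    for z in (100,):
        P=[T+[0,0,-14]]+[T+R.from_euler('z',a,degrees=True).apply([0,y,-14]) for y in (54,-54)]
        print("pred carrier/ears",proj(s,P).round(1))
    cv2.imwrite(f"pics/{c}e_raw.png",s["img"]); 
    if c=="side": cv2.imwrite("pics/e.png",cv2.resize(s["img"][100:220,190:346],(780,600),interpolation=cv2.INTER_CUBIC))
E
```

```text
10.1 [549.01 191.9  118.73] yaw 6.08 F [ 0.1 -0.2 -2.2] w 8.0 j7 -0.56 tilt [-1.e-04  2.e-04 -1.e+00]
to go tool mm [ 6.86 -5.91 18.73]
side pc [245.75375564 150.96338192]
carrier [242.8 151.2] 0.61
ear_left [235.4 140.6] 0.68
ear_right [255. 163.] 0.65
ear_right [243.6 150.8] 0.42
slot_left [252.7 167.1] 0.17
slot_right [260.3 169.9] 0.64
seat [245. 169.] 0.71
pred carrier/ears [[245.8 152.1]
 [234.8 142.9]
 [257.4 161.7]]
top pc [193.78354691 203.0177734 ]
carrier [197.5 204.3] 0.5
ear_right [215.5 205.2] 0.63
slot_right [216.8 197.7] 0.55
pred carrier/ears [[194.1 203.2]
 [173.2 205.3]
 [214.8 201.1]]
```

View pics/e.png

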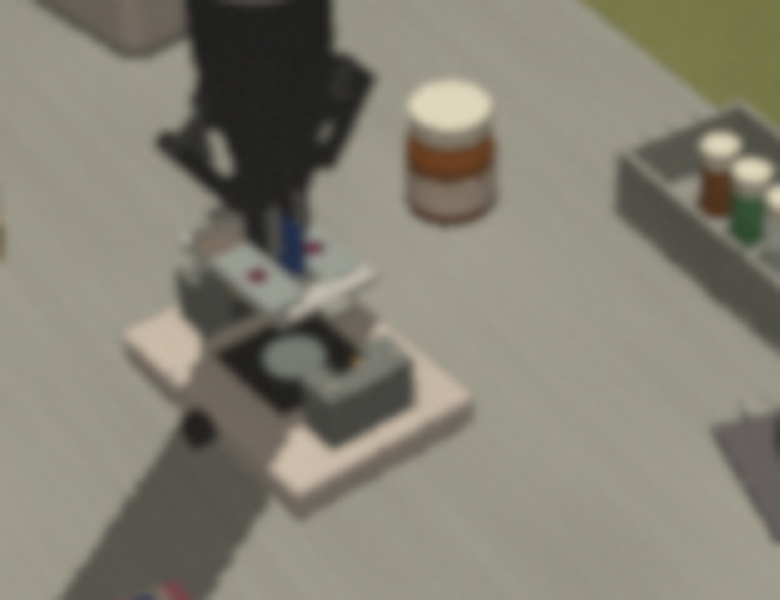

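Picture e shows the carrier level with both slides on. It hovers about 40 mm over the bracket, towers at crop (205,290) and (355,390). To refine the bracket pose relative to the carrier, I'll use edge fits on the saved pictures.

```bash
cat > edge.py <<'E'
from fit import *
def rect(x0,x1,y0,y1,z): 
    c=[(x0,y0),(x1,y0),(x1,y1),(x0,y1)]
    return [np.array([[*c[i],z],[*c[(i+1)%4],z]],float) for i in range(4)]
EB=rect(-65,65,-90,90,24)+rect(-30,30,50,77,62)+rect(-30,30,-77,-50,62)
EC=rect(-33,33,-48,48,6)+rect(-8,8,48,60,6)+rect(-8,8,-60,-48,6)
def pts(E,n=40): 
    t=np.linspace(.05,.95,n)[:,None]; return np.vstack([e[0]+(e[1]-e[0])*t for e in E])
def nrm(E,n=40): return np.vstack([np.tile((e[1]-e[0])/np.linalg.norm(e[1]-e[0]),(n,1)) for e in E])
def efit(s,img,E,p0,z,sg=1.0,lock=None):
    g=cv2.GaussianBlur(img,(0,0),sg).astype(np.float32)
    gx=cv2.Sobel(g,cv2.CV_32F,1,0);gy=cv2.Sobel(g,cv2.CV_32F,0,1)
    P=pts(E);T=nrm(E)
    def f(v):
        p=v/[1,1,50]; r=R.from_euler('z',p[2]).as_matrix(); Q=P@r.T+[p[0],p[1],z]
        a=proj(s,Q);b=proj(s,Q+T@r.T); d=b-a; d/=np.linalg.norm(d,axis=1)[:,None]
        a=a.astype(np.float32); 
        X=cv2.remap(gx,a[:,:1],a[:,1:],cv2.INTER_CUBIC).reshape(len(a),3);Y=cv2.remap(gy,a[:,:1],a[:,1:],cv2.INTER_CUBIC).reshape(len(a),3)
        m=np.abs(X*-d[:,1:]+Y*d[:,:1]).max(1); return -np.minimum(m,120).mean()
    best=None
    for dx in(-2,0,2):
        for dy in (-2,0,2):
            x0=np.array([p0[0]+dx,p0[1]+dy,p0[2]*50])
            r=minimize(f,x0,method="Nelder-Mead",options=dict(initial_simplex=x0+np.array([[0,0,0],[1.5,0,0],[0,1.5,0],[0,0,1.]])))
            if best is None or r.fun<best.fun: best=r
    return (best.x/[1,1,50]).round(3),round(-best.fun,1)
E
python3 - <<'E'
from edge import *
from go import st
o,m,a=st();T=o["eef_pos"];print(T)
for c in ("top","side"):
    s=snapshot(c); i0=cv2.imread(f"pics/{c}0.png"); ie=s["img"]
    for sg in (.8,1.3):
        print(c,sg,"brk",efit(s,i0,EB,(555.2,198.5,.106),0,sg),"car mat",efit(s,i0,EC,(541.3,-158,.018),4,sg),"car held",efit(s,ie,EC,(T[0],T[1],np.radians(a)),T[2]-14,sg))
E
```

```text
[549.0238743  192.31290865 118.79543732]
top 0.8 brk (array([5.54671e+02, 1.96642e+02, 1.12000e-01]), np.float64(106.3)) car mat (array([ 5.43344e+02, -1.58353e+02,  1.90000e-02]), np.float64(120.0)) car held (array([5.48762e+02, 1.92718e+02, 7.80000e-02]), np.float64(53.6))
top 1.3 brk (array([5.54447e+02, 1.96977e+02, 1.11000e-01]), np.float64(96.7)) car mat (array([ 5.41696e+02, -1.57722e+02,  1.30000e-02]), np.float64(118.3)) car held (array([ 5.57315e+02,  1.93437e+02, -7.80000e-02]), np.float64(48.4))
side 0.8 brk (array([5.54929e+02, 1.95590e+02, 1.00000e-01]), np.float64(89.6)) car mat (array([ 5.40572e+02, -1.57786e+02,  1.40000e-02]), np.float64(114.7)) car held (array([5.41465e+02, 1.89787e+02, 4.70000e-02]), np.float64(83.7))
side 1.3 brk (array([5.54916e+02, 1.95872e+02, 9.50000e-02]), np.float64(76.7)) car mat (array([ 5.40576e+02, -1.57845e+02,  1.20000e-02]), np.float64(108.7)) car held (array([5.41875e+02, 1.89839e+02, 4.60000e-02]), np.float64(75.1))
```

```bash
python3 -m handwheel '[{"x":0.003,"y":-0.002,"z":0.004,"twist":0},{"x":0.0032,"y":-0.0017,"z":0.008,"twist":0},{"x":0,"y":0,"z":0.01,"twist":0},{"x":0,"y":0,"z":0.008,"twist":0},{"x":0,"y":0,"z":0.004,"twist":0},{"x":0,"y":0,"z":0.002,"twist":0},{"x":0,"y":0,"z":0,"twist":0},{"x":0,"y":0,"z":0,"twist":0}]' >/dev/null
python3 go.py 554.8 196.5 81
python3 - <<'E'
from edge import *
from go import st
o,m,a=st();T=o["eef_pos"]
s=snapshot("side"); i=s["img"]
for sg in (.8,1.3):
  print(efit(s,i,EC,(T[0],T[1],np.radians(a)),T[2]-14,sg),efit(s,i,EB,(554.8,196.5,.105),0,sg))
big=cv2.resize(i[135:195,210:288],(780,600),interpolation=cv2.INTER_CUBIC)
cv2.imwrite("pics/f.png",big)
r=R.from_euler('z',.105).as_matrix()
slots=np.array([[x,y,62] for y in(50,61.2,-50,-61.2) for x in (-9.2,9.2)])@r.T+[554.8,196.5,0]
print(((proj(s,slots)-[210,135]+.5)*10).round())
E
```

```text
11.5667 [554.72 196.67  82.67] yaw 6.12 F [-0.4 -0.3 -1.6] w 7.9 j7 -0.59 tilt [-2.e-04 -1.e-04 -1.e+00]
to go tool mm [0.06 0.18 1.67]
(array([5.48272e+02, 1.93353e+02, 1.55000e-01]), np.float64(80.2)) (array([5.55362e+02, 1.96259e+02, 8.90000e-02]), np.float64(75.4))
(array([5.49177e+02, 1.93621e+02, 1.69000e-01]), np.float64(71.1)) (array([5.54853e+02, 1.97073e+02, 8.80000e-02]), np.float64(66.1))
[[257. 205.]
 [308. 180.]
 [236. 186.]
 [287. 161.]
 [460. 379.]
 [512. 352.]
 [484. 400.]
 [536. 372.]]
```

View pics/f.png

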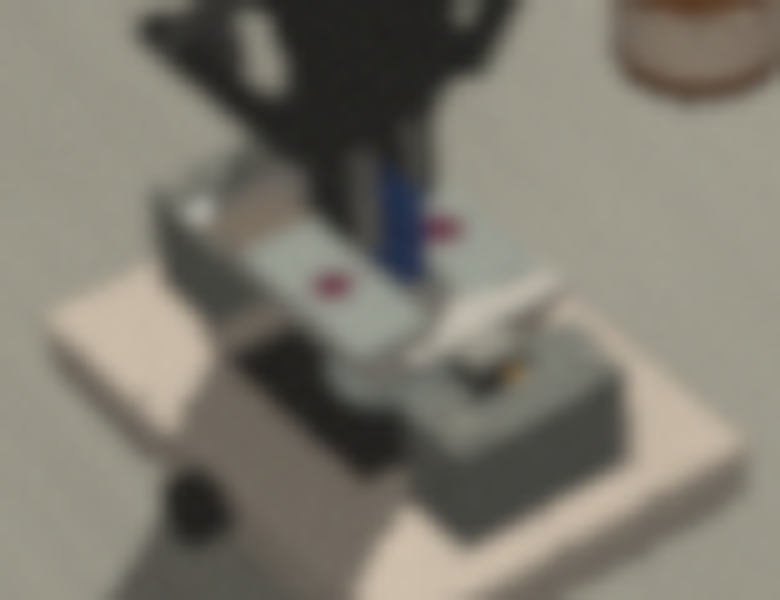

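Picture f shows the near ear at about (490,345), right above its slot at (495,380); it is level and the slides are on. I'll descend by feel.

```bash
python3 -m handwheel '[{"x":0,"y":0,"z":0.0025,"twist":0},{"x":0,"y":0,"z":0.0025,"twist":0},{"x":0,"y":0,"z":0.001,"twist":0},{"x":0,"y":0,"z":0,"twist":0},{"x":0,"y":0,"z":0,"twist":0},{"x":0,"y":0,"z":0,"twist":0}]'|tr '\n' ' '; python3 go.py
python3 -m handwheel '[{"x":0,"y":0,"z":0.001,"twist":0},{"x":0,"y":0,"z":0,"twist":0},{"x":0,"y":0,"z":0,"twist":0}]'>/dev/null; python3 go.py
python3 -m handwheel '[{"x":0,"y":0,"z":0.001,"twist":0},{"x":0,"y":0,"z":0,"twist":0},{"x":0,"y":0,"z":0,"twist":0}]'>/dev/null; python3 go.py; python3 -c "
from h import *
print(get_obs()['ft_torque'])"
```

```text
clock: 12.12 eef_pos: [554.8, 196.7, 76.9] ee_rot: [-3.137, -0.168, -0.0] wrist_force: [-0.1, -0.1, -1.0] gripper_width: 7.9 12.1167 [554.83 196.67  76.85] yaw 6.12 F [-0.1 -0.1 -1. ] w 7.9 j7 -0.59 tilt [ 2.e-04 -1.e-04 -1.e+00]
12.3667 [555.04 196.73  76.05] yaw 6.12 F [-0.3 -0.8 -1.2] w 8.4 j7 -0.59 tilt [ 6.e-04 -1.e-04 -1.e+00]
12.6167 [555.43 197.03  74.93] yaw 6.14 F [ 1.   1.1 -1.7] w 8.3 j7 -0.6 tilt [ 1.6e-03 -8.0e-04 -1.0e+00]
[ 0.17472608 -0.3167136   0.05981667]
```

```bash
python3 -m handwheel '[{"x":0,"y":0,"z":0,"twist":0},{"x":0,"y":0,"z":0,"twist":0},{"x":0,"y":0,"z":0,"twist":0}]'>/dev/null; python3 go.py;  python3 -m handwheel '[{"x":0,"y":0,"z":0.001,"twist":0},{"x":0,"y":0,"z":0,"twist":0},{"x":0,"y":0,"z":0,"twist":0}]'>/dev/null; python3 go.py; python3 -c "
from h import *
print(get_obs()['ft_torque'])
s=snapshot('side');cv2.imwrite('pics/g.png',cv2.resize(s['img'][135:195,210:288],(780,600),interpolation=cv2.INTER_CUBIC))"
```

```text
12.8667 [555.37 196.99  74.99] yaw 6.13 F [ 2.2  1.  -2. ] w 8.2 j7 -0.6 tilt [ 1.4e-03 -7.0e-04 -1.0e+00]
13.1167 [555.4  196.8   74.15] yaw 6.12 F [ 2.3 -0.  -0.5] w 8.2 j7 -0.6 tilt [ 1.3e-03 -3.0e-04 -1.0e+00]
[ 0.18890169 -0.51399472  0.12083957]
```

View pics/g.png

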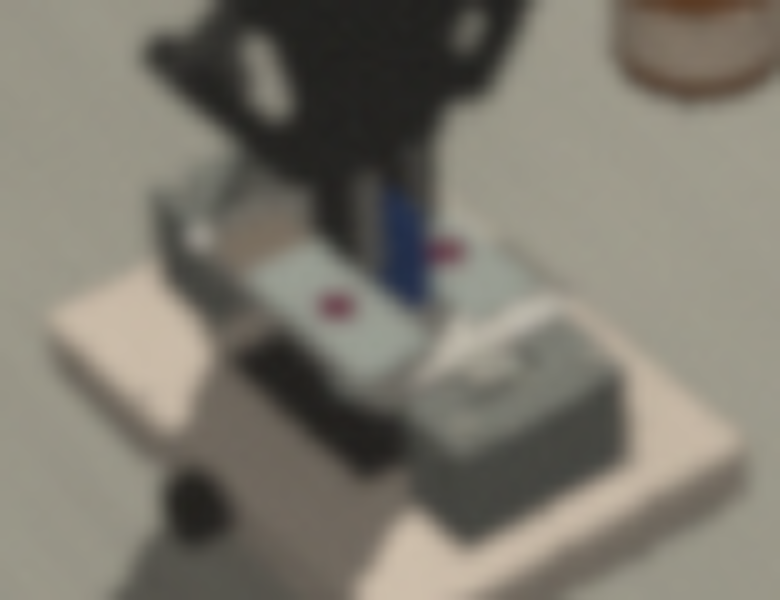

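Picture g shows the near ear in its slot at (490,365). A mild +x side push suggests the bracket sits slightly further in +x, so I'll shift and continue.

```bash
python3 -m handwheel '[{"x":0.0008,"y":-0.0001,"z":0.001,"twist":0},{"x":0,"y":0,"z":0.001,"twist":0},{"x":0,"y":0,"z":0,"twist":0},{"x":0,"y":0,"z":0,"twist":0},{"x":0,"y":0,"z":0,"twist":0}]'>/dev/null; python3 go.py;  python3 -m handwheel '[{"x":0,"y":0,"z":0.001,"twist":0},{"x":0,"y":0,"z":0.001,"twist":0},{"x":0,"y":0,"z":0,"twist":0},{"x":0,"y":0,"z":0,"twist":0}]'>/dev/null; python3 go.py; python3 -m handwheel '[{"x":0,"y":0,"z":0.001,"twist":0},{"x":0,"y":0,"z":0.001,"twist":0},{"x":0,"y":0,"z":0,"twist":0},{"x":0,"y":0,"z":0,"twist":0}]'>/dev/null; python3 go.py; python3 -c "
from h import *
print(get_obs()['ft_torque'])"
```

```text
13.5833 [555.61 196.92  73.77] yaw 6.1 F [-2.1 -0.6  9.5] w 7.9 j7 -0.6 tilt [-3.0e-04  1.2e-03 -1.0e+00]
13.9167 [556.13 197.3   72.58] yaw 6.09 F [-2.7  0.4 12.6] w 8.3 j7 -0.6 tilt [ 9.0e-04  1.4e-03 -1.0e+00]
14.25 [557.5  197.58  70.31] yaw 6.12 F [ 1.2 -0.   5.1] w 7.7 j7 -0.6 tilt [ 4.4e-03 -2.0e-04 -1.0e+00]
[ 0.03878316 -0.34500634  0.18457932]
```

```bash
python3 -m handwheel '[{"x":0,"y":0,"z":0,"twist":0},{"x":0,"y":0,"z":0,"twist":0},{"x":0,"y":0,"z":0,"twist":0},{"x":0,"y":0,"z":0,"twist":0}]'>/dev/null; python3 go.py; python3 - <<'E'
from h import *
o=get_obs();print(o['ft_torque'],o['joint_positions'].round(4),o['tau'].round(2))
s=snapshot('side');cv2.imwrite('pics/i.png',cv2.resize(s['img'][135:195,210:288],(780,600),interpolation=cv2.INTER_CUBIC))
E
```

```text
14.5833 [557.62 197.63  70.08] yaw 6.11 F [ 2.3 -1.   6.3] w 8.0 j7 -0.6 tilt [ 4.2e-03 -6.0e-04 -1.0e+00]
[ 0.01041833 -0.27885713  0.05060124] [ 0.07    0.54   -0.5939  1.8372  0.3849  0.8766 -0.6007] [ -0.09 -37.04  -6.06 -16.15  -0.25   0.33  -0.11]
```

View pics/i.png

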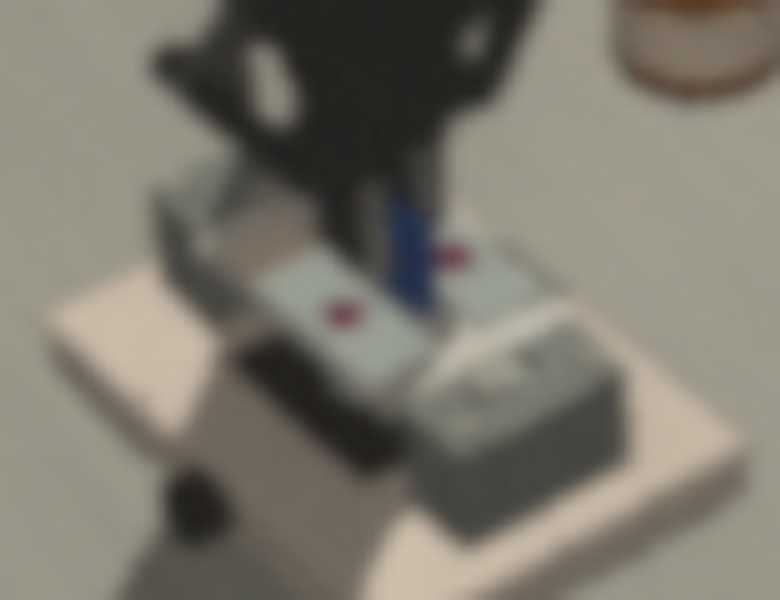

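Picture i shows both ears in the slots, starting into the clips, with the carrier level. I'll relieve +x and press on.

```bash
python3 -m handwheel '[{"x":0.0012,"y":0,"z":0,"twist":0},{"x":0,"y":0,"z":0,"twist":0},{"x":0,"y":0,"z":0,"twist":0},{"x":0,"y":0,"z":0,"twist":0}]'>/dev/null; python3 go.py;  python3 -m handwheel '[{"x":0,"y":0,"z":0.001,"twist":0},{"x":0,"y":0,"z":0.001,"twist":0},{"x":0,"y":0,"z":0,"twist":0},{"x":0,"y":0,"z":0,"twist":0}]'>/dev/null; python3 go.py; python3 -m handwheel '[{"x":0,"y":0,"z":0.001,"twist":0},{"x":0,"y":0,"z":0.001,"twist":0},{"x":0,"y":0,"z":0,"twist":0},{"x":0,"y":0,"z":0,"twist":0}]'>/dev/null; python3 go.py; python3 -c "
from h import *
print(get_obs()['ft_torque'])"
```

```text
14.9667 [557.82 197.6   69.7 ] yaw 6.1 F [ 0.1 -0.   7.3] w 7.9 j7 -0.6 tilt [ 2.1e-03 -2.0e-04 -1.0e+00]
15.3 [557.55 197.51  66.88] yaw 6.12 F [1.3 0.6 4.2] w 8.0 j7 -0.6 tilt [ 1.8e-03 -5.0e-04 -1.0e+00]
15.6333 [557.18 197.03  63.62] yaw 6.11 F [1.8 1.9 1.1] w 8.4 j7 -0.6 tilt [ 8.e-04 -5.e-04 -1.e+00]
[ 0.28502069 -0.61110333  0.1459901 ]
```

```bash
for i in 1 2 3; do python3 -m handwheel '[{"x":0,"y":0,"z":0.001,"twist":0},{"x":0,"y":0,"z":0.001,"twist":0},{"x":0,"y":0,"z":0,"twist":0},{"x":0,"y":0,"z":0,"twist":0}]' 255 120 >/dev/null; python3 go.py; done; python3 -c "
from h import *
print(get_obs()['ft_torque'])"
```

```text
15.9667 [557.29 196.7   62.  ] yaw 6.1 F [ 3.8 -0.2  3. ] w 7.0 j7 -0.6 tilt [ 8.e-04  3.e-04 -1.e+00]
16.3 [557.28 196.74  60.73] yaw 6.1 F [ 1.9 -1.3  7.4] w 7.4 j7 -0.61 tilt [ 7.e-04  7.e-04 -1.e+00]
16.6333 [557.35 196.73  59.27] yaw 6.1 F [-0.4 -1.1 10.3] w 7.3 j7 -0.61 tilt [ 8.0e-04  1.1e-03 -1.0e+00]
[-0.21269368 -0.12789599  0.06195306]
```

```bash
for i in 1 2 3; do python3 -m handwheel '[{"x":0,"y":0,"z":0.001,"twist":0},{"x":0,"y":0,"z":0.001,"twist":0},{"x":0,"y":0,"z":0,"twist":0},{"x":0,"y":0,"z":0,"twist":0}]' >/dev/null; python3 go.py; done; python3 -c "
from h import *
print(get_obs()['ft_torque'])"
```

```text
16.9667 [557.38 196.74  57.76] yaw 6.1 F [ 0.3 -1.2 12.1] w 7.6 j7 -0.61 tilt [ 8.0e-04  1.4e-03 -1.0e+00]
17.3 [557.4  196.78  56.22] yaw 6.1 F [-0.4 -0.8 14.5] w 7.4 j7 -0.61 tilt [ 7.0e-04  1.7e-03 -1.0e+00]
17.6333 [557.35 196.79  54.36] yaw 6.1 F [-2.1 -1.5 14.2] w 7.3 j7 -0.61 tilt [ 6.0e-04  1.9e-03 -1.0e+00]
[-0.42985599  0.28969793  0.04168489]
```

```bash
for i in 1 2; do python3 -m handwheel '[{"x":0,"y":0,"z":0.001,"twist":0},{"x":0,"y":0,"z":0,"twist":0},{"x":0,"y":0,"z":0,"twist":0}]' >/dev/null; python3 go.py; done; python3 -c "
from h import *
print(get_obs()['ft_torque'])"
```

```text
17.8833 [557.41 196.78  53.6 ] yaw 6.09 F [-2.1 -2.6 16.6] w 7.9 j7 -0.61 tilt [ 6.e-04  2.e-03 -1.e+00]
18.1333 [557.41 196.73  53.07] yaw 6.09 F [-2.3 -1.4 18.7] w 6.9 j7 -0.61 tilt [ 5.0e-04  2.4e-03 -1.0e+00]
[-0.58370158  0.67868095  0.09390151]
```

```bash
for i in 1 2; do python3 -m handwheel '[{"x":0,"y":0,"z":0.001,"twist":0},{"x":0,"y":0,"z":0,"twist":0},{"x":0,"y":0,"z":0,"twist":0}]' >/dev/null; python3 go.py; done; python3 -c "
from h import *
print(get_obs()['ft_torque'])"
```

```text
18.3833 [557.42 196.72  52.97] yaw 6.08 F [-4.6 -3.7 24.9] w 7.9 j7 -0.62 tilt [ 4.e-04  3.e-03 -1.e+00]
18.6333 [557.48 196.71  52.94] yaw 6.07 F [-6.8 -4.5 29.6] w 7.3 j7 -0.62 tilt [ 2.0e-04  3.7e-03 -1.0e+00]
[-0.9035686   1.55373768  0.07104926]
```

The stop is reached (z flat at 52.95, force rising). I'll unload gently, still gripped, and see whether it stays at home height of about 54.

```bash
for i in 1 2 3; do python3 -m handwheel '[{"x":0,"y":0,"z":-0.001,"twist":0},{"x":0,"y":0,"z":-0.001,"twist":0},{"x":0,"y":0,"z":0,"twist":0},{"x":0,"y":0,"z":0,"twist":0}]' >/dev/null; python3 go.py; done; python3 -c "
from h import *
print(get_obs()['ft_torque'])"
```

```text
18.9667 [557.39 196.76  53.05] yaw 6.09 F [-2.4 -2.9 19.6] w 7.1 j7 -0.61 tilt [ 6.0e-04  2.3e-03 -1.0e+00]
19.3 [557.36 196.75  54.39] yaw 6.09 F [-1.5 -2.2 15.8] w 7.4 j7 -0.61 tilt [ 7.0e-04  1.8e-03 -1.0e+00]
19.6333 [557.27 196.71  54.64] yaw 6.1 F [ 2.  -1.3  8.2] w 7.4 j7 -0.61 tilt [ 8.e-04  7.e-04 -1.e+00]
[-0.10057692 -0.39931497  0.1090398 ]
```

```bash
for i in 1 2; do python3 -m handwheel '[{"x":0,"y":0,"z":-0.001,"twist":0},{"x":0,"y":0,"z":-0.0005,"twist":0},{"x":0,"y":0,"z":0,"twist":0},{"x":0,"y":0,"z":0,"twist":0}]' >/dev/null; python3 go.py; done; python3 -c "
from h import *
print(get_obs()['ft_torque'])
s=snapshot('side');cv2.imwrite('pics/j.png',cv2.resize(s['img'][135:195,210:288],(780,600),interpolation=cv2.INTER_CUBIC))"
```

```text
19.9667 [557.2  196.74  54.75] yaw 6.11 F [ 5.1  0.6 -1.3] w 7.2 j7 -0.61 tilt [ 7.e-04 -3.e-04 -1.e+00]
20.3 [557.14 196.68  54.89] yaw 6.11 F [ 7.6  1.4 -8.5] w 7.5 j7 -0.61 tilt [ 8.0e-04 -1.2e-03 -1.0e+00]
[ 0.46888218 -1.75664713  0.07512307]
```

View pics/j.png

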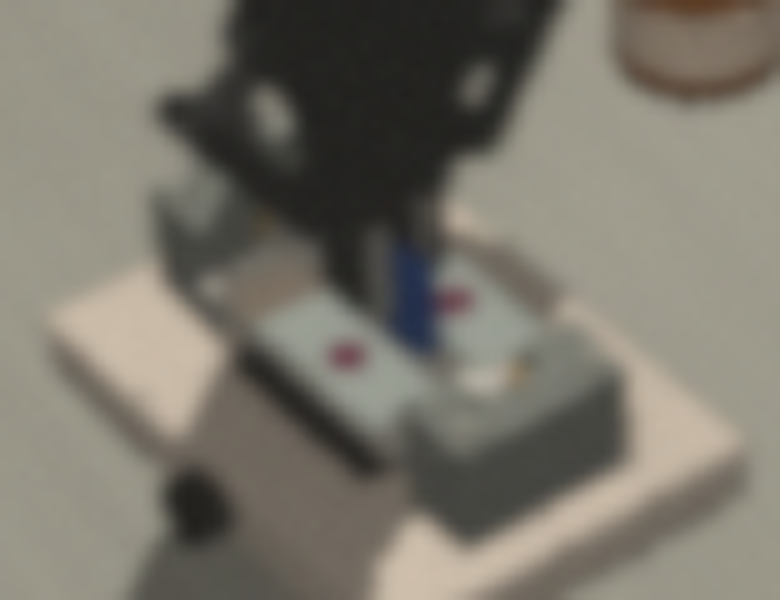

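Picture j shows the carrier down between the towers with both slides on. It resists a 7 N upward pull at constant height, so it is clipped. I'll return to neutral and release.

```bash
python3 -m handwheel '[{"x":0.0003,"y":0,"z":0.0013,"twist":0},{"x":0,"y":0,"z":0,"twist":0},{"x":0,"y":0,"z":0,"twist":0},{"x":0,"y":0,"z":0,"twist":0}]' >/dev/null; python3 go.py
python3 -m handwheel '[{"x":0,"y":0,"z":0,"twist":0},{"x":0,"y":0,"z":0,"twist":0},{"x":0,"y":0,"z":0,"twist":0},{"x":0,"y":0,"z":0,"twist":0},{"x":0,"y":0,"z":0,"twist":0},{"x":0,"y":0,"z":0,"twist":0},{"x":0,"y":0,"z":0,"twist":0},{"x":0,"y":0,"z":0,"twist":0}]' 0 20 >/dev/null; python3 go.py
python3 -m handwheel '[{"x":0,"y":0,"z":-0.005,"twist":0},{"x":0,"y":0,"z":-0.015,"twist":0},{"x":0,"y":0,"z":-0.025,"twist":0},{"x":0,"y":0,"z":-0.035,"twist":0},{"x":0,"y":0,"z":-0.035,"twist":0},{"x":0,"y":0,"z":-0.03,"twist":0},{"x":0,"y":0,"z":0,"twist":0},{"x":0,"y":0,"z":0,"twist":0}]' >/dev/null; python3 go.py
python3 -c "
from h import *
s=snapshot('side');cv2.imwrite('pics/k.png',cv2.resize(s['img'][135:195,210:288],(780,600),interpolation=cv2.INTER_CUBIC))"
```

```text
20.6833 [557.2  196.72  54.83] yaw 6.11 F [ 6.5  0.9 -3.9] w 7.5 j7 -0.61 tilt [ 2.e-04 -2.e-04 -1.e+00]
21.35 [556.96 196.99  55.57] yaw 6.12 F [-0.4 -0.1  0.1] w 85.2 j7 -0.61 tilt [-1.e-04  1.e-04 -1.e+00]
22.0167 [559.04 198.21 204.74] yaw 6.13 F [-0.7 -0.2 -0.5] w 85.3 j7 -0.51 tilt [ 0.0072 -0.0011 -1.    ]
```

View pics/k.png

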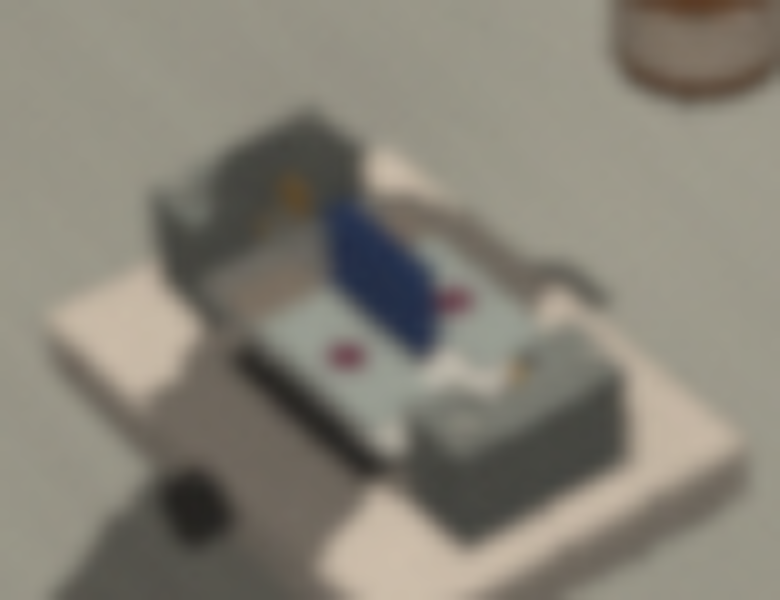

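Picture k shows the carrier flat and released, with the slide dots at (345,355) and (455,300), exactly as before letting go. Both slides are on it.

```bash
python3 -m handwheel '[{"x":0,"y":0,"z":0,"twist":0},{"x":0,"y":0,"z":0,"twist":0},{"x":0,"y":0,"z":0,"twist":0},{"x":0,"y":0,"z":0,"twist":0}]' >/dev/null; python3 go.py; python3 -c "
from h import *
print(sign_off())"
```

```text
22.4 [556.23 196.66 199.14] yaw 6.13 F [-0.   0.4  0.4] w 85.5 j7 -0.51 tilt [-2.6e-03  3.0e-04 -1.0e+00]
the job is handed in; nothing more can be done
None
```

I picked up the white carrier with the blue grip, lowered its ears into the bracket slots and pressed it to the hard stops. I then let go, backed off about 145 mm and handed the job in at 22.4 s.

**Checks that passed:**
- **Force:** the peak reading while pressing was about 30 N, under the bracket's 35 N.
- **Clips:** with the carrier still gripped, an upward pull of about 8 N did not lift it.
- **Release:** the last picture shows it flat between the towers with both slides on, unmoved since before I let go.

**Checks that disagreed:**
- **Bracket position:** the camera estimate was about 2.5 mm short in x. The ears briefly rubbed at the slot mouths (about 13 N) until I shifted over.
- **Held carrier:** my edge fits on the carrier in the gripper were unreliable, so I finished by feel.
- **Home height:** the gripper read 54.6–54.9 mm at home against the 54 mm I expected, probably a small slip in the grip or measuring error.

I did not check the top camera after release.

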